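# Tip the ingot out of the tipping mould

### The job

Empty the tipping ingot mould: push its handle over until the mould turns over and the ingot drops into the tray beneath, then push the handle back until the mould stands level on its rest bar again, ready for the next pour. Only push the handle with the fingers, do not take hold of it; the ingot is still hot, so never touch it, and leave everything else on the bench where it is.

Things in the scene. Friction and masses are not known exactly. Their poses are not given: they have to be found in the camera images.
- stand: Green steel stand bolted to the bench: two cheek plates 158 mm apart carry the mould between them on trunnions. Origin on the bench under the mould's middle; z up; x along the axle, away from the handle; y to the side where the handle leans at rest; the mould tips towards -y. Yaw and place vary. Highest point 140 mm. A black rest bar on its +y side is the mould's stop both ways.
- mould (a joint): Turn of the mould, rad: 0 = level on its rest bar (start); grows as the handle is pushed to the stand's -y; 2.27 = tipped right over, at the stop. When let go it may stay or sink slowly either way, so push it fully to its stop. Moving the handle takes 2 to 8 N; gripping it (over 35 N of finger force) counts as a fault. The ingot slides out between 1.6 and 2.2 rad.
- mould_axle (a point): Middle of the trunnion axle, 120 mm above the stand's origin; turns with the mould (axes as the stand's at joint 0). The mould, centred on it, is a black iron block 112 x 94 x 28 mm with a triangular cavity.
- handle_grip (a point): Middle of the handle's round wooden grip, 26 mm thick, 70 mm long, parallel to the axle, on the end of a steel arm 125 mm long (arm at x = -96 to -104 mm). In the stand's frame at joint value q it is at x = -143 mm, y = 125 sin(1.047 - q) mm, z = 120 + 125 cos(1.047 - q) mm: at rest it leans 60 degrees to +y, fully tipped 70 degrees to -y. Its axes turn with the mould.
- ingot: Bright, hot triangular ingot with cut corners, about 72 mm across and 16 mm thick, lying loose in the mould's cavity. Origin under its centre (on the face that lies on the cavity floor). Must not be touched.
- tray: Loose aluminium tray 136 x 250 mm with a rim 18 mm high and 3 mm walls, between the cheeks under the mould and reaching out on its -y side. Origin under its centre; long side along its y.
- rubber_mould: light-blue silicone mould disc, 108 mm across, 24 mm high, lying on the bench; origin under its centre
- rubber_plug: light-blue silicone mould disc, 108 mm across, standing mushroom-like on a 42 mm stem, 54 mm high in all; origin under its centre
- steel_block: dark steel block 50 x 75 x 45 mm high; origin under its centre
- yellow_block: yellow block 45 x 80 x 40 mm high; origin under its centre
- talc_bottle: white plastic bottle, 64 mm across, 165 mm high, standing; origin under its centre
- brush: flat paint brush lying on the bench, about 200 mm long
- cold_ingot_a: cold grey triangular ingot like the one in the mould, the lower of a stack of two; origin under its centre
- cold_ingot_b: cold grey triangular ingot, the upper of the stack of two
Mind the look-alikes: they are no part of the job. Leave any brown or yellow look-alike of the ingot alone.

How it is judged:
By the outcome, as a careful person would: the job done as asked, in the order asked, and still so for the second after the job is handed in, with the robot touching nothing.
It also fails if it takes over 64 s, if anything falls off the work surface, if the arm or the gripper's body presses on something with over 40 N, if the wrist force passes 120 N, or if a joint passes its speed limit or range.

### The arm

A 7-joint arm with a two-finger parallel gripper is mounted at the origin on the work surface. World frame = base frame: x ahead of the robot, y to its left, z up, the work surface at z = 0. Lengths are in m, angles in degrees, forces in N, time in s.
With the tool pointing down it reaches from about 0.4 to 0.925 m from the base axis. Payload 5.6 kg.
Tool frame: the origin (TCP) lies at the very end of the fingers, on their centre line; the grasp point (between the pads) lies 19 mm behind it; z points along the fingers, y is the line along which they close (so a half turn about z gives the same grasp; the last joint's range is limited). The gripper opens to 85 mm and grips with 20 to 120 N. Pads are 22 mm wide; open, the fingers measure 114 mm over their backs; the gripper's body (76 mm by 85 mm) begins 54 mm behind the grasp point. The pads swing forward as they close: fully open they stand 13 mm farther back than shut.
Start: joints at [-75.573, 26.786, -0.665, 91.828, 0.344, 61.387, -3.226], TCP at [0.189, 0.622, 0.204] pointing down, gripper open.
Joint ranges: [-144.91, 144.91], [-17.63, 115.5], [-89.93, 88.59], [15.96, 139.68], [-74.01, 254.01], [8.47, 105.57], [-167.45, 167.45]. Speed limits (degrees/s): [147.25, 147.25, 180, 180, 180, 180, 180].

### API

Orientations are given as a 3x3 rotation matrix whose columns are the frame's x, y, z axes.
In Python, from plant import robot gives the robot as it stands.
- The arm moves only by the tool play_rows, never from a script. Its argument "increments" is a list of rows, each an object of numbers: "claw": the finger opening in mm, from 0 to 85.4; "x", "y", "z": the shift along the tool's x, y, z in mm; "wx", "wy", "wz": the turn, a rotation vector about the tool's x, y, z in rad. A call has exactly 10 rows; each row is the pose to reach, as a shift and turn from the pose commanded when the call began, along the tool's axes at that moment; what a row does not reach only later rows make up. A row lasts 1/12 s, in which the tool goes at most 41.7 mm and 7.16 degrees, less where a joint would pass 70% of its speed; a pose out of reach is approached as far as the arm can. A call with a gripper value outside its range is refused whole. The fingers move at their own pace and stop on an object; "grip_force" is the grip in N (left out, the last holds). Time passes only in rows, so rows that repeat a pose let the fingers close, or fill a call up. It gives the time, the measured TCP pose, the force, the opening and the grip force at its end, in the units of the state.
- robot.sense(): the state, without advancing time (a new reading comes with each control period).
- robot.camera(name): name is "scene" or "top" or "wrist"; returns a dict with "color" (384x512x3 uint8, blue, green, red), "range_z" (384x512 float32, m along the optical axis (not along the pixel's ray), 0 where there is no reading), "vfov" (degrees; the focal length in pixels is half the picture's height over the tangent of half this angle, whatever the lens; pixels are square), "cx", "cy" (the principal point, pixels), "k1" (the pictures are not rectified: a ray, as slopes to the right and down, at radius r is drawn at 1 + k1 r^2 times it, then the intrinsics apply), "R" (3x3) and "t" (3): a world point X has camera coordinates R X + t; the wrist camera has in their place "T_tool_cam" (4x4, takes a point from camera to tool coordinates, whose origin is the TCP and whose axes are the flange's). Camera axes: x right, y down, z forward; pixel columns grow to the right and rows downward; lengths in m; the calibration is good to about 2 mm. A picture is of the moment at which its call begins: read the wrist's pose just before it.
- robot.job_done(): hands the job in; it is judged then, once.
The state is a dict: "time": time; "joint_positions": joint angles; "joint_vel": joint speeds; "effort": joint torques, N m; "tool_pos": TCP position; "tcp_rot": TCP orientation; "force": force on the tool from outside, world axes, zero at the start; "ft_torque": the same for the moment, N m; "opening": finger opening in m; "grasp_force": force on a finger pad.
Only numpy, scipy, OpenCV 4.12 (cv2) and the standard library are available. Lean on these libraries where they do the work, as an engineer would, in place of code of your own. Each camera call takes 0.05 s, during which the arm holds its last target. There are 200 camera calls.

## Working session

There is one attempt and no reset: what is moved stays moved. The work goes in short steps, Python scripts to look and compute and a tool call to move; the robot and the scene stay as the last step left them, time stands still between calls to the robot, and variables do not carry over. Pictures are saved under pics/ and viewed, at most 10 in all, crops included, and the job is handed in when it is done.

Besides the shell and the picture viewer there is one more tool, called after ">>>" as name(argument=value, ...) on one line, values as JSON. play_rows: Moves the arm, as the interface text tells. Its arguments: {"type":"object","properties":{"increments":{"type":"array"},"grip_force":{"type":"number"}},"required":["increments"]}

```bash
mkdir -p pics; ls
cat > h.py <<'E'
import numpy as np, cv2
from plant import robot
def K(c):
    h,w=c["color"].shape[:2]; f=h/2/np.tan(np.radians(c["vfov"])/2); return f
def pts(c):
    "world points per pixel from range"
    h,w=c["color"].shape[:2]; f=K(c)
    u,v=np.meshgrid(np.arange(w),np.arange(h))
    A=np.array([[f,0,c["cx"]],[0,f,c["cy"]],[0,0,1.]])
    p=cv2.undistortPoints(np.stack([u,v],-1).reshape(-1,1,2).astype(float),A,np.array([c["k1"],0,0,0,0.])).reshape(h,w,2)
    z=c["range_z"]; P=np.dstack([p[...,0]*z,p[...,1]*z,z])
    return (P-np.asarray(c["t"]))@np.asarray(c["R"])
def proj(c,X):
    f=K(c);A=np.array([[f,0,c["cx"]],[0,f,c["cy"]],[0,0,1.]])
    return cv2.projectPoints(np.asarray(X,float).reshape(-1,1,3),cv2.Rodrigues(np.asarray(c["R"],float))[0],np.asarray(c["t"],float),A,np.array([c["k1"],0,0,0,0.]))[0].reshape(-1,2)
E
python3 - <<'E'
from h import *
s=robot.sense(); print(s["time"],s["tool_pos"],s["tcp_rot"],s["force"],s["opening"])
for n in("scene","top"):
    c=robot.camera(n); cv2.imwrite(f"pics/{n}0.png",cv2.resize(c["color"],None,fx=1.5,fy=1.5)); np.savez(f"{n}0.npz",**c)
    print(n,c["vfov"],c["k1"],-np.array(c["R"]).T@c["t"])
E
```

```text
pics
0.0 [0.18876834 0.62137356 0.20264911] [[-9.56833536e-01  2.90636278e-01 -3.70996839e-04]
 [ 2.90636483e-01  9.56832059e-01 -1.68688321e-03]
 [-1.35287786e-04 -1.72189164e-03 -9.99998508e-01]] [0.50585226 0.26483831 0.60360773] 0.08543540540361826
scene 44.78908142376031 -0.14746637039566374 [1.42010648 0.5468967  1.13585499]
top 51.94032848630252 -0.10985378514594853 [0.3776344  0.00934258 1.28553947]
```

View pics/scene0.png

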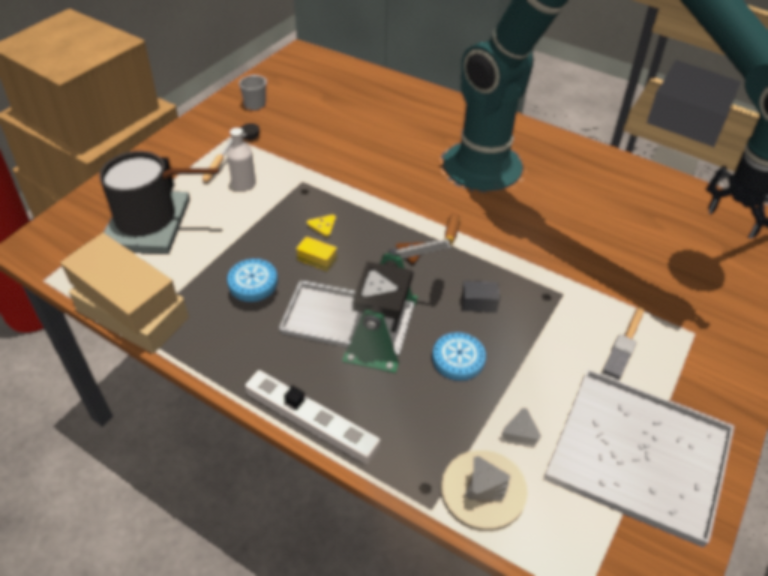

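View pics/top0.png

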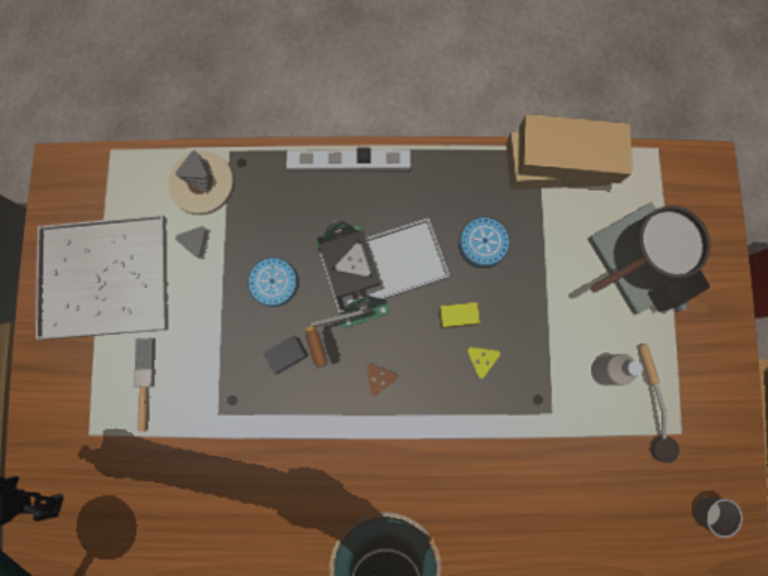

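The top view shows the stand at about (350,275), with the handle grip at (316,346) leaning left (+y world). The tray extends to the right (stand −y), and the hot ingot is at (352,262) in the mould. The brown triangle (381,378), yellow triangle (484,362) and grey ones (195,170 and 195,240) are look-alikes. Next I measure.

Run:
```python
from h import *
c=dict(np.load("top0.npz")); P=pts(c); im=c["color"]; hsv=cv2.cvtColor(im,cv2.COLOR_BGR2HSV)
H,S,V=[hsv[...,i].astype(int) for i in range(3)]
uu,vv=np.meshgrid(np.arange(512),np.arange(384))
win=(uu>190)&(uu<310)&(vv>140)&(vv<255)
# grip
g=win&((H<15)|(H>170))&(S>110)&(uu<228)&(vv>210)
G=P[g]; print("grip n",g.sum(),"z range",np.percentile(G[:,2],[5,50,95]),"med",np.median(G,0))
gg=G[G[:,2]>.15]; 
d=gg[:,:2]-gg[:,:2].mean(0); w,v=np.linalg.eigh(d.T@d); ax=v[:,1]; ax*=np.sign(ax[0]); t=d@ax; print("axis yaw",np.degrees(np.arctan2(ax[1],ax[0])),"len",np.ptp(t),"mid",gg[:,:2].mean(0)+ax*(t.max()+t.min())/2,"ztop",np.percentile(gg[:,2],95))
# tray
tm=win&(S<40)&(V>130)&(P[...,2]<.03)
rect=cv2.minAreaRect((P[tm][:,:2]*1000).astype(np.float32)); print("tray(partial)",rect,tm.sum())
# green
m=win&(H>50)&(H<95)&(S>60); n,l,st,ce=cv2.connectedComponentsWithStats(m.astype(np.uint8))
for i in range(1,n):
    if st[i,4]>12: Q=P[l==i]; print("green",ce[i],st[i,4],Q.mean(0).round(3),"z",np.percentile(Q[:,2],[5,50,95]).round(3), "top",Q[Q[:,2]>.1].mean(0).round(3) if (Q[:,2]>.1).any() else "")
# mould: points between z .1 and .15
mm=win&(P[...,2]>.1)&(P[...,2]<.16)&(vv<212); Q=P[mm]; print("high",mm.sum(),Q.mean(0),cv2.minAreaRect((Q[:,:2]*1000).astype(np.float32)))
for z0,z1 in((.005,.03),(.03,.1),(.1,.13),(.13,.145),(.145,.2)):
    q=win&(P[...,2]>z0)&(P[...,2]<z1);print(z0,q.sum())
vis=cv2.resize(im[135:260,185:315],None,fx=5,fy=5,interpolation=cv2.INTER_CUBIC); cv2.imwrite("pics/crop_top.png",vis)
```

```text
grip n 174 z range [0.18944268 0.19368557 0.19762804] med [0.44914287 0.12889097 0.19368557]
axis yaw 33.70586617021044 len 0.15962088677571373 mid [0.41170886 0.10208226] ztop 0.1976280444393292
tray(partial) ((611.6663818359375, -4.1584014892578125), (289.826904296875, 330.8023986816406), 41.56821823120117) 1795
green [247.75789474 209.28421053] 95 [0.534 0.027 0.019] z [0.002 0.006 0.01 ] top [0.378 0.009 1.286]
high 1570 [0.61434913 0.07108625 0.13230366] ((615.8672485351562, 69.97984313964844), (199.02647399902344, 93.55504608154297), 16.970914840698242)
0.005 1924
0.03 596
0.1 275
0.13 1276
0.145 344
```

View pics/crop_top.png

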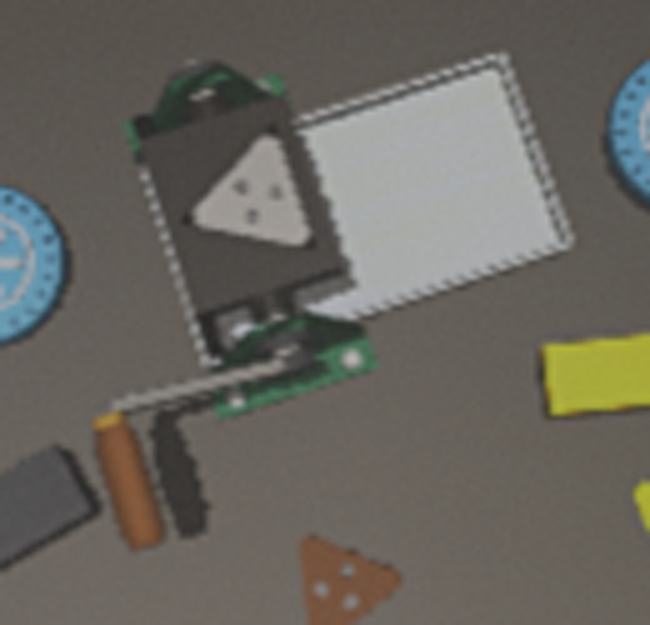

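The crop confirms it: the grip runs from (107,420) to (147,545) px, the arm from (115,405) to (290,365), and the bright hot ingot is in the mould at (258,200). The yaw is about 17°. I'll refine without the depth holes.

Run:
```python
from h import *
c=dict(np.load("top0.npz")); P=pts(c); im=c["color"]; hsv=cv2.cvtColor(im,cv2.COLOR_BGR2HSV)
H,S,V=[hsv[...,i].astype(int) for i in range(3)]
uu,vv=np.meshgrid(np.arange(512),np.arange(384)); ok=(c["range_z"]>0)
win=ok&(uu>190)&(uu<310)&(vv>140)&(vv<255)
g=win&((H<15)|(H>170))&(S>110)&(uu<228)&(vv>210)&(P[...,2]>.17)&(P[...,2]<.21)
G=P[g]; r=cv2.minAreaRect((G[:,:2]*1000).astype(np.float32)); print("grip",r,np.percentile(G[:,2],[5,50,95]))
d=G[:,:2]-G[:,:2].mean(0); w,v=np.linalg.eigh(d.T@d); ax=v[:,1]*np.sign(v[0,1]); print("yaw",np.degrees(np.arctan2(ax[1],ax[0])),G.mean(0))
m=win&(P[...,2]>.129)&(P[...,2]<.139)&(vv<205)&(S<90); m=cv2.morphologyEx(m.astype(np.uint8),cv2.MORPH_OPEN,np.ones((5,5)))>0
print("mould",m.sum(),cv2.minAreaRect((P[m][:,:2]*1000).astype(np.float32)),P[m].mean(0))
t=win&(S<45)&(V>140)&(P[...,2]<.022)&(P[...,2]>-.01)&(uu>235)&(vv<205); t=cv2.morphologyEx(t.astype(np.uint8),cv2.MORPH_OPEN,np.ones((3,3)))>0
print("tray",t.sum(),cv2.minAreaRect((P[t][:,:2]*1000).astype(np.float32)))
a=np.radians(17); X=np.array([np.cos(a),np.sin(a)]);Y=np.array([-X[1],X[0]])
gc=np.array(r[0])/1000; print("stand origin from grip",gc+.143*X-.108*Y)
sb=ok&(P[...,2]>.03)&(P[...,2]<.06)&(uu>170)&(uu<210)&(vv>220)&(vv<255); print("steel",cv2.minAreaRect((P[sb][:,:2]*1000).astype(np.float32)))
```

```text
grip ((450.03460693359375, 128.61627197265625), (67.78087615966797, 20.62144660949707), 18.96095848083496) [0.18942504 0.19361432 0.19731477]
yaw 17.675793405757616 [0.44970229 0.12824042 0.19350572]
mould 776 ((620.1235961914062, 70.48225402832031), (135.76449584960938, 88.41799926757812), 14.403883934020996) [0.62125104 0.07417868 0.13399027]
tray 1567 ((655.6299438476562, -37.01348114013672), (130.44720458984375, 164.20143127441406), 18.129487991333008)
stand origin from grip [0.61836233 0.06714451]
steel ((445.541748046875, 211.13412475585938), (50.89566421508789, 75.7203140258789), 30.702770233154297)
```

The estimates agree. The stand yaw is 17.7° and its origin is about (0.619, 0.070), with the grip top at 0.195 as expected. I'll write a helper that turns stand-frame targets into tool increments.

```bash
cat >> h.py <<'E'
from scipy.spatial.transform import Rotation as Ro
a=np.radians(17.7); SX=np.array([np.cos(a),np.sin(a),0]); SY=np.array([-SX[1],SX[0],0]); SZ=np.array([0,0,1.]); O=np.array([.619,.070,0])
def pose(p,tau):
    "stand mm (x,y,z), tilt deg -> world pos, R"
    t=np.radians(tau); z=-np.sin(t)*SY-np.cos(t)*SZ; x=np.cos(t)*SY-np.sin(t)*SZ
    return O+(SX*p[0]+SY*p[1]+SZ*p[2])/1000, np.stack([x,np.cross(z,x),z],1)
def contact(th,tau,side,gap=0,s=20,x=-150):
    "TCP (stand mm) with the finger face at the grip; side +1: finger on +y pushing to -y"
    T,t=np.radians(th),np.radians(tau); n=np.array([-np.cos(t),np.sin(t)])*side; d=np.array([-np.sin(t),-np.cos(t)])
    q=125*np.array([np.sin(T),np.cos(T)])+[0,120]-(24+gap)*n+s*d
    return (x,q[0],q[1]),tau
def rel(targets,base=None):
    if base is None: s=robot.sense(); base=(np.array(s["tool_pos"]),np.array(s["tcp_rot"])); print("t",round(s["time"],2),"F",np.round(s["force"],1))
    for p,tau in targets:
        w,R=pose(p,tau); d=base[1].T@(w-base[0])*1000; r=Ro.from_matrix(base[1].T@R).as_rotvec()
        print(np.round(p),tau,"->",np.round(d,0),np.round(r,3))
def where():
    s=robot.sense(); w=np.array(s["tool_pos"])-O; R=np.array(s["tcp_rot"]); print("stand",np.round([w@SX*1000,w@SY*1000,w@SZ*1000]),"tau",np.round(np.degrees(np.arctan2(-R[:,2]@SY,-R[2,2])),1),"F stand",np.round([s["force"]@SX,s["force"]@SY,s["force"]@SZ],1),"t",round(s["time"],2), "grip",s["opening"],"J",np.round(s["joint_positions"]))
E
python3 -c "
from h import *
rel([((-150,190,260),0),((-150,190,260),30),contact(60,30,1,20)])
print(contact(60,30,1,20))"
```

```text
t 0.1 F [ 0.2 -0.  -0.4]
[-150  190  260] 0 -> [-341. -331.  -57.] [-0.001  0.001  0.967]
[-150  190  260] 30 -> [-341. -331.  -57.] [ 0.252 -0.481  0.944]
[-150.  136.  143.] 30 -> [-371. -375.   60.] [ 0.252 -0.481  0.944]
((-150, np.float64(136.35829323957012), np.float64(143.17949192431124)), 30)
```

>>> play_rows(increments=[{"claw": 0,"x": -28,"y": -28,"z": -6,"wx": 0,"wy": 0,"wz": 0.08},{"claw": 0,"x": -56,"y": -56,"z": -12,"wx": 0,"wy": 0,"wz": 0.16},{"claw": 0,"x": -84,"y": -84,"z": -18,"wx": 0,"wy": 0,"wz": 0.24},{"claw": 0,"x": -112,"y": -112,"z": -24,"wx": 0,"wy": 0,"wz": 0.32},{"claw": 0,"x": -140,"y": -138,"z": -30,"wx": 0,"wy": 0,"wz": 0.4},{"claw": 0,"x": -168,"y": -165,"z": -36,"wx": 0,"wy": 0,"wz": 0.48},{"claw": 0,"x": -196,"y": -192,"z": -42,"wx": 0,"wy": 0,"wz": 0.56},{"claw": 0,"x": -224,"y": -219,"z": -48,"wx": 0,"wy": 0,"wz": 0.64},{"claw": 0,"x": -252,"y": -246,"z": -52,"wx": 0,"wy": 0,"wz": 0.72},{"claw": 0,"x": -280,"y": -272,"z": -57,"wx": 0,"wy": 0,"wz": 0.8}])

```text
time: 0.93
tool_pos: [0.3781, 0.2782, 0.2606]
tcp_rot: [[-0.455, 0.891, -0.0], [0.891, 0.455, -0.0], [0.0, -0.0, -1.0]]
force: [0.6, -0.3, -0.2]
opening: 0.0003
grasp_force: 0.0
```

```bash
python3 -c "
from h import *
where()
rel([((-150,190,260),0),((-150,190,260),30),contact(60,30,1,20)])"
```

```text
stand [-166.  272.  261.] tau -0.0 F stand [ 0.5 -0.5 -0.2] t 0.93 grip 0.00030318083025745877 J [-56.   5.  16. 113.  -2.  62. -12.]
t 0.93 F [ 0.6 -0.3 -0.2]
[-150  190  260] 0 -> [-83.   3.   1.] [-0.    -0.     0.163]
[-150  190  260] 30 -> [-83.   3.   1.] [ 0.042 -0.523  0.159]
[-150.  136.  143.] 30 -> [-136.   -6.  117.] [ 0.042 -0.523  0.159]
```

>>> play_rows(increments=[{"claw": 0,"x": -10,"y": 0,"z": 0,"wx": 0.005,"wy": -0.06,"wz": 0.02},{"claw": 0,"x": -20,"y": 1,"z": 0,"wx": 0.01,"wy": -0.12,"wz": 0.04},{"claw": 0,"x": -30,"y": 1,"z": 0,"wx": 0.015,"wy": -0.18,"wz": 0.06},{"claw": 0,"x": -40,"y": 2,"z": 0,"wx": 0.02,"wy": -0.24,"wz": 0.08},{"claw": 0,"x": -50,"y": 2,"z": 0,"wx": 0.025,"wy": -0.3,"wz": 0.1},{"claw": 0,"x": -60,"y": 2,"z": 0,"wx": 0.03,"wy": -0.36,"wz": 0.12},{"claw": 0,"x": -70,"y": 3,"z": 0,"wx": 0.035,"wy": -0.42,"wz": 0.14},{"claw": 0,"x": -78,"y": 3,"z": 1,"wx": 0.04,"wy": -0.48,"wz": 0.15},{"claw": 0,"x": -83,"y": 3,"z": 1,"wx": 0.042,"wy": -0.523,"wz": 0.159},{"claw": 0,"x": -83,"y": 3,"z": 1,"wx": 0.042,"wy": -0.523,"wz": 0.159}])

```text
time: 1.77
tool_pos: [0.4177, 0.2083, 0.2583]
tcp_rot: [[-0.269, 0.951, 0.154], [0.822, 0.31, -0.478], [-0.503, -0.002, -0.864]]
force: [-1.1, 0.6, -0.4]
opening: 0.0001
grasp_force: 0.0
```

```bash
python3 -c "
from h import *
where()
rel([contact(60,30,1,20), contact(60,30,1,0)])"
```

```text
stand [-150.  193.  258.] tau 30.2 F stand [-0.9  0.9 -0.4] t 1.77 grip 6.618864854772279e-05 J [-64.  14.  17. 110.  23.  73. -39.]
t 1.77 F [-1.1  0.6 -0.4]
[-150.  136.  143.] 30 -> [  9.  -0. 128.] [0.002 0.003 0.006]
[-150.  119.  153.] 30 -> [-11.  -1. 128.] [0.002 0.003 0.006]
```

>>> play_rows(increments=[{"claw": 0,"x": 6,"y": 0,"z": 14},{"claw": 0,"x": 8,"y": 0,"z": 28},{"claw": 0,"x": 9,"y": 0,"z": 42},{"claw": 0,"x": 9,"y": 0,"z": 56},{"claw": 0,"x": 9,"y": 0,"z": 70},{"claw": 0,"x": 9,"y": 0,"z": 84},{"claw": 0,"x": 9,"y": 0,"z": 98},{"claw": 0,"x": 9,"y": 0,"z": 112},{"claw": 0,"x": 9,"y": 0,"z": 128},{"claw": 0,"x": 9,"y": 0,"z": 128}])

```text
schema error: expected keys claw, x, y, z, wx, wy, wz
```

```bash
python3 -c "
from h import *
where()
rel([contact(60,30,1,0)]+[contact(60-8*i,30-4*i,1,0) for i in range(1,5)])
c=robot.camera('scene'); u=proj(c,[O+[0,0,.15]])[0]; print(u)
x,y=int(u[0]),int(u[1]); cv2.imwrite('pics/s1.png',cv2.resize(c['color'][y-85:y+75,x-90:x+100],None,fx=4,fy=3.7))"
```

```text
stand [-150.  193.  258.] tau 30.2 F stand [-0.9  0.9 -0.4] t 1.77 grip 6.618864854772279e-05 J [-64.  14.  17. 110.  23.  73. -39.]
t 1.77 F [-1.1  0.6 -0.4]
[-150.  119.  153.] 30 -> [-11.  -1. 128.] [0.002 0.003 0.006]
[-150.  111.  168.] 26 -> [-25.  -1. 119.] [0.001 0.073 0.006]
[-150.  102.  182.] 22 -> [-41.  -1. 112.] [0.001 0.143 0.006]
[-150.   90.  195.] 18 -> [-57.  -1. 107.] [0.001 0.213 0.006]
[-150.   77.  205.] 14 -> [-73.  -1. 104.] [0.001 0.282 0.006]
[255.7844226  185.58840416]
```

View pics/s1.png

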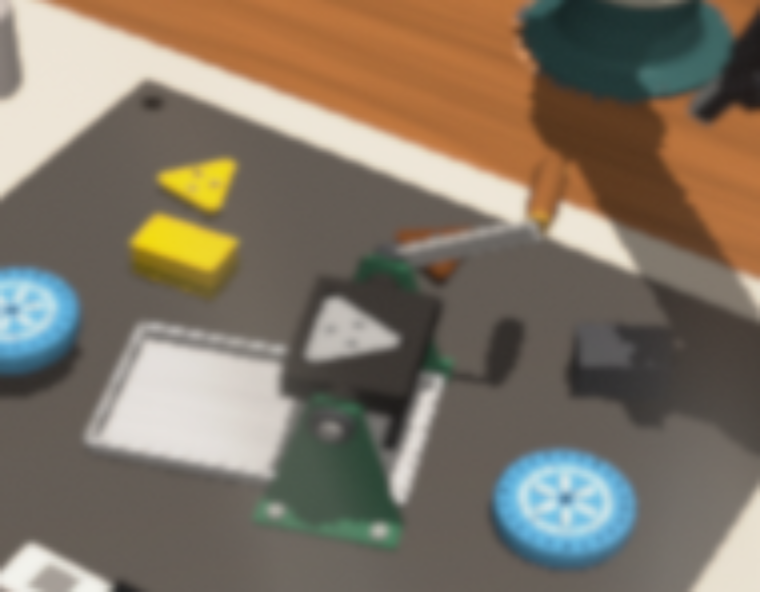

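The call was refused because keys were missing. The picture shows the ingot in the mould at (350,330), the handle at rest with its grip at (547,190), and the finger at (715,100), well clear. I'll resend with all keys.

>>> play_rows(increments=[{"claw": 0,"x": 6,"y": 0,"z": 14,"wx": 0,"wy": 0,"wz": 0},{"claw": 0,"x": 8,"y": 0,"z": 28,"wx": 0,"wy": 0,"wz": 0},{"claw": 0,"x": 9,"y": 0,"z": 42,"wx": 0,"wy": 0,"wz": 0},{"claw": 0,"x": 9,"y": 0,"z": 56,"wx": 0,"wy": 0,"wz": 0},{"claw": 0,"x": 9,"y": 0,"z": 70,"wx": 0,"wy": 0,"wz": 0},{"claw": 0,"x": 9,"y": 0,"z": 84,"wx": 0,"wy": 0,"wz": 0},{"claw": 0,"x": 9,"y": 0,"z": 98,"wx": 0,"wy": 0,"wz": 0},{"claw": 0,"x": 9,"y": 0,"z": 112,"wx": 0,"wy": 0,"wz": 0},{"claw": 0,"x": 9,"y": 0,"z": 128,"wx": 0,"wy": 0,"wz": 0},{"claw": 0,"x": 9,"y": 0,"z": 128,"wx": 0,"wy": 0,"wz": 0}])

```text
time: 2.65
tool_pos: [0.435, 0.1519, 0.143]
tcp_rot: [[-0.265, 0.952, 0.151], [0.823, 0.306, -0.478], [-0.501, -0.002, -0.865]]
force: [-0.3, 0.8, 0.1]
opening: 0.0001
grasp_force: 0.0
```

```bash
python3 -c "
from h import *
where()
rel([contact(60,30,1,0)]+[contact(60-5*i,30-2.5*i,1,0) for i in range(1,6)])"
```

```text
stand [-150.  134.  143.] tau 30.1 F stand [-0.   0.8  0.1] t 2.65 grip 9.455684242737891e-05 J [-59.  21.  19. 119.  25.  56. -40.]
t 2.65 F [-0.3  0.8  0.1]
[-150.  119.  153.] 30 -> [-18.   0.  -1.] [-0.001  0.002  0.003]
[-150.  114.  163.] 27.5 -> [-27.   0.  -7.] [-0.001  0.045  0.003]
[-150.  109.  172.] 25.0 -> [-36.   0. -13.] [-0.001  0.089  0.002]
[-150.  103.  181.] 22.5 -> [-46.   0. -17.] [-0.001  0.133  0.002]
[-150.   96.  189.] 20.0 -> [-56.   0. -21.] [-0.002  0.176  0.002]
[-150.   89.  196.] 17.5 -> [-66.   0. -23.] [-0.002  0.22   0.002]
```

>>> play_rows(increments=[{"claw": 0,"x": -7,"y": 0,"z": 0,"wx": 0,"wy": 0,"wz": 0},{"claw": 0,"x": -13,"y": 0,"z": 0,"wx": 0,"wy": 0,"wz": 0},{"claw": 0,"x": -18,"y": 0,"z": -1,"wx": 0,"wy": 0,"wz": 0},{"claw": 0,"x": -22,"y": 0,"z": -4,"wx": 0,"wy": 0.02,"wz": 0},{"claw": 0,"x": -27,"y": 0,"z": -7,"wx": 0,"wy": 0.045,"wz": 0},{"claw": 0,"x": -31,"y": 0,"z": -10,"wx": 0,"wy": 0.067,"wz": 0},{"claw": 0,"x": -36,"y": 0,"z": -13,"wx": 0,"wy": 0.089,"wz": 0},{"claw": 0,"x": -41,"y": 0,"z": -15,"wx": 0,"wy": 0.11,"wz": 0},{"claw": 0,"x": -46,"y": 0,"z": -17,"wx": 0,"wy": 0.133,"wz": 0},{"claw": 0,"x": -46,"y": 0,"z": -17,"wx": 0,"wy": 0.133,"wz": 0}])

```text
time: 3.48
tool_pos: [0.4467, 0.1235, 0.1841]
tcp_rot: [[-0.281, 0.952, 0.12], [0.882, 0.306, -0.359], [-0.379, 0.004, -0.925]]
force: [1.3, -0.3, -0.4]
opening: 0.0001
grasp_force: 0.0
```

```bash
cat > ang.py <<'E'
from h import *
def grip():
    c=robot.camera("top"); P=pts(c); hsv=cv2.cvtColor(c["color"],cv2.COLOR_BGR2HSV).astype(int)
    D=P-O; X=D@SX*1000;Y=D@SY*1000;Z=D[...,2]*1000
    g=(c["range_z"]>0)&((hsv[...,0]<15)|(hsv[...,0]>170))&(hsv[...,1]>110)&(X>-185)&(X<-100)&(abs(Y)<150)&(Z>140)&(Z<270)
    if g.sum()>5:
        # inside the circle around the axle: top surface seen, so take the centre 13 mm below the highest points
        y,z=np.median(Y[g]),np.median(Z[g]); print("grip n",g.sum(),"y",round(y),"z",round(z-10),"theta",round(np.degrees(np.arctan2(y,z-10-120)),1))
    else: print("grip hidden",g.sum())
    return c
E
python3 -c "
from ang import *
where(); grip()
rel([contact(45-5*i,22.5-2.5*i,1,0) for i in range(0,7)])"
```

```text
stand [-148.  103.  184.] tau 22.3 F stand [ 1.2 -0.7 -0.4] t 3.48 grip 6.283269692071557e-05 J [-52.  13.  20. 119.  21.  56. -28.]
grip n 150 y 105 z 184 theta 58.6
t 3.53 F [-0.2  0.8 -0.1]
[-150.  103.  181.] 22.5 -> [-0. -2.  3.] [ 0.004 -0.003  0.001]
[-150.   96.  189.] 20.0 -> [-9. -2. -2.] [0.004 0.04  0.001]
[-150.   89.  196.] 17.5 -> [-19.  -2.  -6.] [0.004 0.084 0.001]
[-150.   81.  203.] 15.0 -> [-29.  -2.  -9.] [0.004 0.128 0.001]
[-150.   72.  209.] 12.5 -> [-39.  -2. -11.] [0.004 0.171 0.001]
[-150.   63.  214.] 10.0 -> [-50.  -2. -12.] [0.004 0.215 0.001]
[-150.   54.  218.] 7.5 -> [-60.  -2. -13.] [0.004 0.259 0.001]
```

```bash
python3 -c "
from ang import *
c=grip(); d=robot.camera('scene')
u=proj(c,[O+[-.15,.05,.18]])[0].astype(int); v=proj(d,[O+[-.15,.05,.18]])[0].astype(int); print(u,v)
f=lambda i,u:cv2.resize(i[u[1]-50:u[1]+50,u[0]-50:u[0]+50],(400,400),interpolation=cv2.INTER_CUBIC)
cv2.imwrite('pics/s2.png',np.hstack([f(c['color'],u),f(d['color'],v)]))"
```

```text
grip n 156 y 105 z 184 theta 58.7
[213 225] [296 155]
```

View pics/s2.png

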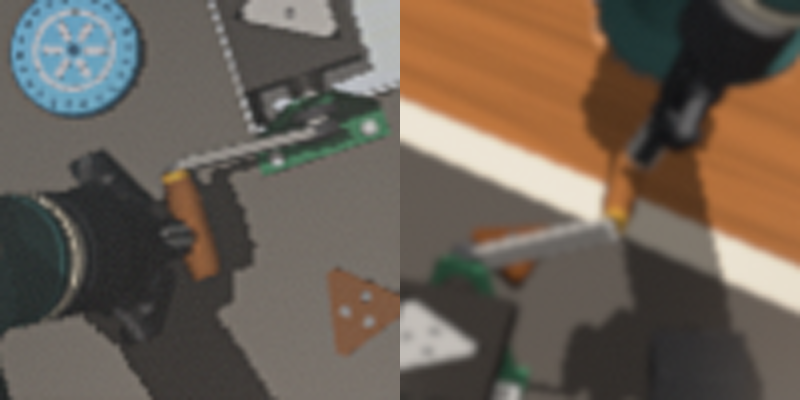

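```bash
python3 -c "
from ang import *
where()
for n in ('top','scene'):
    c=robot.camera(n); P=pts(c); D=P-O; X=D@SX*1000;Y=D@SY*1000;Z=D[...,2]*1000
    hsv=cv2.cvtColor(c['color'],cv2.COLOR_BGR2HSV).astype(int)
    m=(c['range_z']>0)&(X>-190)&(X<-110)&(Y>60)&(Y<150)&(Z>130)&(Z<250)&(hsv[...,2]<110)&(hsv[...,1]<100)
    print(n,m.sum()); o=np.argsort(Y[m]); print(np.c_[X[m],Y[m],Z[m]][o][::max(1,m.sum()//14)].round())
    tip=O+SX*-.148+SY*.103+SZ*.184; print('TCP px',proj(c,[tip]))
    g=(c['range_z']>0)&((hsv[...,0]<15)|(hsv[...,0]>170))&(hsv[...,1]>110)&(X>-185)&(X<-100)&(abs(Y)<150)&(Z>140)&(Z<270)
    print('grip',g.sum(),np.median(np.c_[X[g],Y[g],Z[g]],0), np.percentile(Y[g],[5,95]))
"
```

```text
stand [-149.  105.  182.] tau 22.4 F stand [-0.1 -0.1 -0.5] t 3.63 grip -0.00017629923967787625 J [-53.  13.  19. 119.  21.  56. -28.]
top 95
[[-151.   94.  189.]
 [-162.   95.  183.]
 [-174.   95.  183.]
 [-176.   96.  182.]
 [-151.  108.  216.]
 [-148.  109.  221.]
 [-151.  112.  229.]
 [-142.  113.  222.]
 [-145.  115.  240.]
 [-161.  115.  226.]
 [-111.  117.  186.]
 [-160.  118.  229.]
 [-138.  119.  234.]
 [-155.  120.  245.]
 [-163.  123.  217.]
 [-149.  129.  244.]]
TCP px [[212.61876264 233.0563753 ]]
grip 161 [-141.46509011  105.02671731  193.52030591] [ 97.23577291 115.65685146]
scene 58
[[-155.  105.  217.]
 [-143.  110.  228.]
 [-137.  111.  222.]
 [-154.  113.  235.]
 [-132.  115.  226.]
 [-148.  116.  245.]
 [-143.  117.  245.]
 [-141.  117.  211.]
 [-136.  119.  235.]
 [-137.  120.  220.]
 [-137.  122.  232.]
 [-136.  124.  217.]
 [-134.  126.  228.]
 [-136.  128.  234.]
 [-136.  131.  235.]]
TCP px [[300.8453723  150.37452319]]
grip 106 [-139.67075483  106.89226848  194.66269888] [ 95.35451095 120.54322435]
```

```bash
python3 -c "
from h import *
for n in ('top','scene'):
    c=dict(np.load(n+'0.npz')); P=pts(c); m=(c['range_z']>0)&(np.hypot(P[...,0]-.189,P[...,1]-.622)<.1)&(P[...,2]>.1)&(P[...,2]<.4)
    Q=P[m]; o=np.argsort(Q[:,2]); print(n,m.sum(),Q[o][:8].round(3).tolist())
"
```

```text
top 765 [[0.179, 0.575, 0.245], [0.196, 0.663, 0.246], [0.201, 0.663, 0.246], [0.207, 0.66, 0.246], [0.209, 0.661, 0.246], [0.199, 0.663, 0.247], [0.182, 0.574, 0.247], [0.193, 0.665, 0.248]]
scene 1049 [[0.209, 0.664, 0.245], [0.175, 0.577, 0.247], [0.182, 0.575, 0.247], [0.213, 0.659, 0.249], [0.211, 0.662, 0.249], [0.171, 0.581, 0.25], [0.173, 0.578, 0.25], [0.204, 0.667, 0.25]]
```

>>> play_rows(increments=[{"claw": 0,"x": 1,"y": 0,"z": -5,"wx": 0,"wy": 0,"wz": 0},{"claw": 0,"x": 3,"y": 0,"z": -10,"wx": 0,"wy": 0,"wz": 0},{"claw": 0,"x": 6,"y": 0,"z": -16,"wx": 0,"wy": 0,"wz": 0},{"claw": 0,"x": 10,"y": 0,"z": -22,"wx": 0,"wy": 0,"wz": 0},{"claw": 0,"x": 15,"y": 0,"z": -28,"wx": 0,"wy": 0,"wz": 0},{"claw": 0,"x": 20,"y": 0,"z": -34,"wx": 0,"wy": 0,"wz": 0},{"claw": 0,"x": 25,"y": 0,"z": -38,"wx": 0,"wy": 0,"wz": 0},{"claw": 0,"x": 30,"y": 0,"z": -40,"wx": 0,"wy": 0,"wz": 0},{"claw": 0,"x": 35,"y": 0,"z": -40,"wx": 0,"wy": 0,"wz": 0},{"claw": 0,"x": 35,"y": 0,"z": -40,"wx": 0,"wy": 0,"wz": 0}])

```text
time: 4.57
tool_pos: [0.4303, 0.1709, 0.2051]
tcp_rot: [[-0.286, 0.951, 0.118], [0.879, 0.31, -0.362], [-0.381, 0.0, -0.925]]
force: [-0.6, -0.2, 0.6]
opening: 0.0004
grasp_force: 0.0
```

```bash
python3 -c "
from ang import *
where(); s=robot.sense(); p=np.array(s['tool_pos']); R=np.array(s['tcp_rot']); out=[]
for n in ('top','scene','wrist'):
    c=robot.camera(n)
    if n=='wrist':
        T=np.array(c['T_tool_cam']); Rw=R@T[:3,:3]; tw=p+R@T[:3,3]; c['R']=Rw.T; c['t']=-Rw.T@tw; print(T.round(3))
    px=proj(c,[p,p-R[:,2]*.03]); print(n,px.round(1).tolist())
    P=pts(c); d=(P-p)@R*1000; m=(c['range_z']>0)&(abs(d[...,0])<25)&(abs(d[...,1])<25)&(d[...,2]>-60)&(d[...,2]<30)
    q=d[m]; o=np.argsort(-q[:,2]); print(m.sum(), q[o][:40:5].round().tolist())
    u=px[0].astype(int); im=c['color'].copy()
    for a,k in zip(px,((0,0,255),(0,255,255))): cv2.circle(im,tuple(int(round(t)) for t in a),1,k,-1)
    if n!='wrist': im=im[u[1]-45:u[1]+35,u[0]-30:u[0]+30]
    out.append(cv2.resize(im,(250,333) if n!='wrist' else (300,333),interpolation=cv2.INTER_CUBIC))
cv2.imwrite('pics/s3.png',np.hstack(out))
"
```

```text
stand [-149.  154.  205.] tau 22.4 F stand [-0.6 -0.   0.6] t 4.57 grip 0.0004155222100790637 J [-56.  13.  18. 116.  20.  61. -32.]
top [[194.4, 238.6], [188.7, 239.4]]
56 [[-7.0, -9.0, -34.0], [-11.0, -8.0, -36.0], [-8.0, -12.0, -38.0], [-6.0, 8.0, -40.0], [-12.0, -7.0, -42.0], [-12.0, -4.0, -45.0], [-11.0, -1.0, -47.0], [-5.0, -13.0, -49.0]]
scene [[318.1, 148.0], [323.0, 141.7]]
68 [[-7.0, 2.0, -26.0], [-3.0, 9.0, -31.0], [-1.0, 11.0, -35.0], [1.0, 12.0, -37.0], [-14.0, 11.0, -40.0], [-1.0, 14.0, -42.0], [-13.0, 6.0, -44.0], [0.0, 12.0, -45.0]]
[[ 0.    -0.961 -0.278  0.071]
 [ 1.     0.    -0.     0.001]
 [ 0.    -0.278  0.961 -0.169]
 [ 0.     0.     0.     1.   ]]
wrist [[252.4, 228.8], [252.2, 251.9]]
1544 [[-24.0, 20.0, 30.0], [-25.0, 24.0, 29.0], [11.0, 1.0, -29.0], [11.0, 6.0, -31.0], [11.0, -6.0, -31.0], [11.0, -3.0, -31.0], [12.0, 2.0, -32.0], [11.0, 6.0, -32.0]]
```

View pics/s3.png

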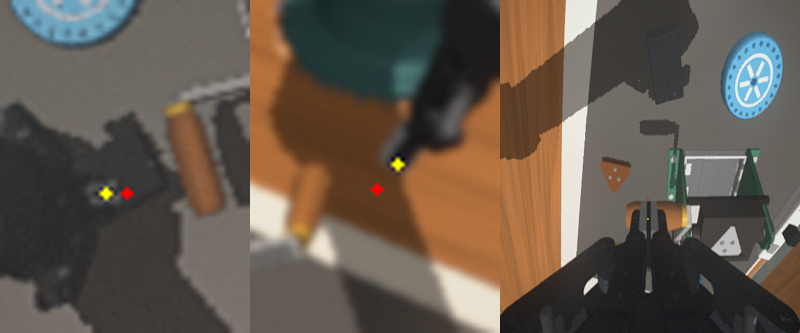

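All three views agree that the real fingertips end about 29 mm short of the reported TCP. They show the tip at the yellow dot, 30 mm behind the red TCP dot, and the opening cloud gives 43 = 30 + 13 mm. So the earlier push passed just above the grip without moving it. I'll make contact 44 mm behind the TCP instead.

```bash
sed -i 's/gap=0,s=20,x=-150/gap=0,s=44,x=-152/' h.py; python3 -c "
from h import *
rel([contact(60,30,1,45),contact(60,30,1,12,),contact(60,30,1,0)]+[contact(60-5*i,30-2.5*i,1,0) for i in range(1,4)])"
```

```text
t 4.72 F [ 0.5  0.5 -0.4]
[-152.  146.  110.] 30 -> [31. -3. 91.] [ 0.002 -0.132  0.004]
[-152.  117.  126.] 30 -> [-2. -3. 86.] [ 0.002 -0.132  0.004]
[-152.  107.  132.] 30 -> [-14.  -3.  85.] [ 0.002 -0.132  0.004]
[-152.  103.  142.] 27.5 -> [-21.  -3.  78.] [ 0.002 -0.088  0.004]
[-152.   99.  150.] 25.0 -> [-28.  -3.  71.] [ 0.002 -0.045  0.004]
[-152.   94.  159.] 22.5 -> [-36.  -3.  66.] [ 0.002 -0.001  0.004]
```

>>> play_rows(increments=[{"claw": 0,"x": 4,"y": -1,"z": 5,"wx": 0,"wy": -0.04,"wz": 0},{"claw": 0,"x": 8,"y": -2,"z": 12,"wx": 0,"wy": -0.08,"wz": 0},{"claw": 0,"x": 12,"y": -3,"z": 22,"wx": 0,"wy": -0.12,"wz": 0},{"claw": 0,"x": 14,"y": -3,"z": 35,"wx": 0,"wy": -0.132,"wz": 0},{"claw": 0,"x": 14,"y": -3,"z": 50,"wx": 0,"wy": -0.132,"wz": 0},{"claw": 0,"x": 14,"y": -3,"z": 65,"wx": 0,"wy": -0.132,"wz": 0},{"claw": 0,"x": 12,"y": -3,"z": 78,"wx": 0,"wy": -0.132,"wz": 0},{"claw": 0,"x": 8,"y": -3,"z": 86,"wx": 0,"wy": -0.132,"wz": 0},{"claw": 0,"x": 2,"y": -3,"z": 86,"wx": 0,"wy": -0.132,"wz": 0},{"claw": 0,"x": -2,"y": -3,"z": 86,"wx": 0,"wy": -0.132,"wz": 0}])

```text
time: 5.55
tool_pos: [0.439, 0.1347, 0.1271]
tcp_rot: [[-0.266, 0.952, 0.154], [0.824, 0.307, -0.476], [-0.5, 0.0, -0.866]]
force: [-0.9, -0.2, -0.0]
opening: 0.0001
grasp_force: 0.0
```

```bash
python3 -c "
from ang import *
where();grip()
rel([contact(60-4*i,30-2*i,1,0) for i in range(0,6)])"
```

```text
stand [-152.  116.  127.] tau 30.0 F stand [-0.9  0.1 -0. ] t 5.55 grip 0.00013687378243564937 J [-57.  22.  19. 121.  27.  53. -40.]
grip n 184 y 107 z 184 theta 59.3
t 5.6 F [-0.1 -0.7  0.9]
[-152.  107.  132.] 30 -> [-10.  -1.   1.] [ 0.002 -0.     0.001]
[-152.  104.  140.] 28 -> [-16.  -1.  -4.] [0.002 0.035 0.001]
[-152.  101.  147.] 26 -> [-23.  -1.  -9.] [0.002 0.07  0.001]
[-152.   97.  154.] 24 -> [-30.  -1. -13.] [0.002 0.105 0.001]
[-152.   93.  160.] 22 -> [-36.  -1. -16.] [0.002 0.139 0.001]
[-152.   88.  166.] 20 -> [-44.  -1. -19.] [0.002 0.174 0.001]
```

>>> play_rows(increments=[{"claw": 0,"x": -5,"y": 0,"z": 0,"wx": 0,"wy": 0,"wz": 0},{"claw": 0,"x": -10,"y": 0,"z": 0,"wx": 0,"wy": 0,"wz": 0},{"claw": 0,"x": -13,"y": 0,"z": -2,"wx": 0,"wy": 0.017,"wz": 0},{"claw": 0,"x": -16,"y": 0,"z": -4,"wx": 0,"wy": 0.035,"wz": 0},{"claw": 0,"x": -20,"y": 0,"z": -7,"wx": 0,"wy": 0.052,"wz": 0},{"claw": 0,"x": -23,"y": 0,"z": -9,"wx": 0,"wy": 0.07,"wz": 0},{"claw": 0,"x": -26,"y": 0,"z": -11,"wx": 0,"wy": 0.087,"wz": 0},{"claw": 0,"x": -30,"y": 0,"z": -13,"wx": 0,"wy": 0.105,"wz": 0},{"claw": 0,"x": -36,"y": 0,"z": -16,"wx": 0,"wy": 0.139,"wz": 0},{"claw": 0,"x": -44,"y": 0,"z": -19,"wx": 0,"wy": 0.174,"wz": 0}])

```text
time: 6.43
tool_pos: [0.4474, 0.1094, 0.1657]
tcp_rot: [[-0.291, 0.951, 0.106], [0.894, 0.31, -0.322], [-0.339, 0.001, -0.941]]
force: [-0.2, 1.7, 0.6]
opening: 0.0004
grasp_force: 0.8
```

```bash
python3 -c "
from ang import *
where();grip()
rel([contact(40-5*i,20-2.5*i,1,0) for i in range(0,8)])"
```

```text
stand [-151.   90.  166.] tau 19.8 F stand [0.3 1.7 0.6] t 6.43 grip 0.00041637183551738544 J [-49.  14.  19. 121.  19.  52. -25.]
grip n 199 y 82 z 214 theta 41.0
t 6.48 F [ 1.2 -2.6  1. ]
[-152.   88.  166.] 20.0 -> [ 2. -1.  1.] [ 0.004 -0.004  0.   ]
[-152.   81.  173.] 17.5 -> [-7. -1. -4.] [0.004 0.04  0.   ]
[-152.   74.  180.] 15.0 -> [-16.  -1.  -7.] [0.004 0.084 0.   ]
[-152.   67.  185.] 12.5 -> [-25.  -1. -10.] [0.004 0.127 0.   ]
[-152.   59.  190.] 10.0 -> [-34.  -1. -12.] [0.004 0.171 0.   ]
[-152.   50.  194.] 7.5 -> [-43.  -1. -13.] [0.004 0.215 0.   ]
[-152.   42.  197.] 5.0 -> [-52.  -1. -13.] [0.004 0.258 0.001]
[-152.   33.  200.] 2.5 -> [-61.  -1. -12.] [0.004 0.302 0.001]
```

The grip follows, at theta 41° under low force. I'll continue along the arc.

>>> play_rows(increments=[{"claw": 0,"x": -6,"y": 0,"z": -3,"wx": 0,"wy": 0.03,"wz": 0},{"claw": 0,"x": -12,"y": 0,"z": -6,"wx": 0,"wy": 0.06,"wz": 0},{"claw": 0,"x": -18,"y": 0,"z": -8,"wx": 0,"wy": 0.09,"wz": 0},{"claw": 0,"x": -24,"y": 0,"z": -10,"wx": 0,"wy": 0.12,"wz": 0},{"claw": 0,"x": -30,"y": 0,"z": -11,"wx": 0,"wy": 0.15,"wz": 0},{"claw": 0,"x": -36,"y": -1,"z": -12,"wx": 0,"wy": 0.18,"wz": 0},{"claw": 0,"x": -42,"y": -1,"z": -13,"wx": 0,"wy": 0.21,"wz": 0},{"claw": 0,"x": -48,"y": -1,"z": -13,"wx": 0,"wy": 0.24,"wz": 0},{"claw": 0,"x": -54,"y": -1,"z": -13,"wx": 0,"wy": 0.27,"wz": 0},{"claw": 0,"x": -61,"y": -1,"z": -12,"wx": 0,"wy": 0.302,"wz": 0}])

```text
time: 7.32
tool_pos: [0.4628, 0.0577, 0.1978]
tcp_rot: [[-0.308, 0.951, 0.015], [0.95, 0.308, -0.043], [-0.045, 0.001, -0.999]]
force: [-0.4, 0.5, -0.1]
opening: -0.0002
grasp_force: 0.4
```

```bash
python3 -c "
from ang import *
where();grip()
rel([contact(5-5*i,2.5-2.5*i,1,0) for i in range(0,8)])"
```

```text
stand [-153.   36.  198.] tau 2.6 F stand [-0.2  0.6 -0.1] t 7.32 grip -0.00017089330926975873 J [-33.   9.  22. 119.  -1.  53.   7.]
grip hidden 0
t 7.37 F [ 0.6 -2.9  0.1]
[-152.   33.  200.] 2.5 -> [ 0.  1. -1.] [0.002 0.002 0.   ]
[-152.   24.  201.] 0.0 -> [-9.  1. -2.] [0.002 0.046 0.   ]
[-152.   15.  202.] -2.5 -> [-18.   1.  -3.] [0.002 0.089 0.   ]
[-152.    6.  201.] -5.0 -> [-27.   1.  -2.] [0.002 0.133 0.   ]
[-152.   -3.  200.] -7.5 -> [-36.   1.  -0.] [0.002 0.177 0.   ]
[-152.  -11.  198.] -10.0 -> [-44.   1.   2.] [0.002 0.22  0.001]
[-152.  -20.  196.] -12.5 -> [-52.   1.   5.] [0.002 0.264 0.001]
[-152.  -28.  192.] -15.0 -> [-60.   1.   9.] [0.002 0.307 0.001]
```

>>> play_rows(increments=[{"claw": 0,"x": -6,"y": 0,"z": -1,"wx": 0,"wy": 0.03,"wz": 0},{"claw": 0,"x": -12,"y": 0,"z": -2,"wx": 0,"wy": 0.06,"wz": 0},{"claw": 0,"x": -18,"y": 1,"z": -3,"wx": 0,"wy": 0.09,"wz": 0},{"claw": 0,"x": -24,"y": 1,"z": -3,"wx": 0,"wy": 0.12,"wz": 0},{"claw": 0,"x": -30,"y": 1,"z": -2,"wx": 0,"wy": 0.15,"wz": 0},{"claw": 0,"x": -36,"y": 1,"z": 0,"wx": 0,"wy": 0.18,"wz": 0},{"claw": 0,"x": -42,"y": 1,"z": 2,"wx": 0,"wy": 0.21,"wz": 0},{"claw": 0,"x": -48,"y": 1,"z": 4,"wx": 0,"wy": 0.24,"wz": 0},{"claw": 0,"x": -54,"y": 1,"z": 6,"wx": 0,"wy": 0.27,"wz": 0},{"claw": 0,"x": -60,"y": 1,"z": 9,"wx": 0,"wy": 0.307,"wz": 0}])

```text
time: 8.2
tool_pos: [0.4821, 0.0009, 0.1913]
tcp_rot: [[-0.298, 0.951, -0.08], [0.919, 0.309, 0.246], [0.258, -0.0, -0.966]]
force: [-0.6, 0.7, 1.1]
opening: 0.0002
grasp_force: 0.3
```

```bash
python3 -c "
from ang import *
where();grip()
rel([contact(-30-5*i,-15-2.5*i,1,0) for i in range(0,10)])"
```

```text
stand [-151.  -24.  191.] tau -15.0 F stand [-0.4  0.9  1.1] t 8.2 grip 0.000240500684940381 J [-15.  16.  24. 113. -23.  61.  39.]
grip hidden 0
t 8.25 F [ 0.9 -2.7 -0.3]
[-152.  -28.  192.] -15.0 -> [-0.  0. -2.] [-0.001  0.001  0.001]
[-152.  -36.  188.] -17.5 -> [-9.  0.  1.] [-0.001  0.045  0.001]
[-152.  -43.  183.] -20.0 -> [-17.   0.   4.] [-0.001  0.088  0.   ]
[-152.  -49.  177.] -22.5 -> [-25.   0.   7.] [-0.001  0.132  0.   ]
[-152.  -55.  171.] -25.0 -> [-32.   0.  12.] [-0.001  0.176  0.   ]
[-152.  -61.  164.] -27.5 -> [-39.   0.  17.] [-0.001  0.219  0.   ]
[-152.  -65.  156.] -30.0 -> [-46.   0.  23.] [-0.001  0.263  0.   ]
[-152.  -69.  149.] -32.5 -> [-52.   0.  29.] [-0.002  0.307  0.   ]
[-152.  -73.  140.] -35.0 -> [-57.   0.  37.] [-0.002  0.35   0.   ]
[-152.  -75.  132.] -37.5 -> [-61.   0.  44.] [-0.002  0.394  0.   ]
```

>>> play_rows(increments=[{"claw": 0,"x": -8,"y": 0,"z": 1,"wx": 0,"wy": 0.04,"wz": 0},{"claw": 0,"x": -14,"y": 0,"z": 3,"wx": 0,"wy": 0.07,"wz": 0},{"claw": 0,"x": -20,"y": 0,"z": 5,"wx": 0,"wy": 0.105,"wz": 0},{"claw": 0,"x": -26,"y": 0,"z": 8,"wx": 0,"wy": 0.14,"wz": 0},{"claw": 0,"x": -32,"y": 0,"z": 12,"wx": 0,"wy": 0.176,"wz": 0},{"claw": 0,"x": -37,"y": 0,"z": 15,"wx": 0,"wy": 0.205,"wz": 0},{"claw": 0,"x": -42,"y": 0,"z": 19,"wx": 0,"wy": 0.235,"wz": 0},{"claw": 0,"x": -46,"y": 0,"z": 23,"wx": 0,"wy": 0.263,"wz": 0},{"claw": 0,"x": -52,"y": 0,"z": 29,"wx": 0,"wy": 0.307,"wz": 0},{"claw": 0,"x": -57,"y": 0,"z": 36,"wx": 0,"wy": 0.35,"wz": 0}])

```text
time: 9.08
tool_pos: [0.4964, -0.0424, 0.1419]
tcp_rot: [[-0.253, 0.951, -0.178], [0.779, 0.309, 0.545], [0.574, -0.001, -0.819]]
force: [0.4, -0.1, 0.1]
opening: 0.0001
grasp_force: 0.3
```

```bash
python3 -c "
from ang import *
where();c=grip();d=robot.camera('scene')
rel([contact(-70,-35,1,0),contact(-75,-35,1,0),contact(-75,-35,1,-5)])
u=proj(c,[O+[-.03,-.08,.1]])[0].astype(int); v=proj(d,[O+[-.03,-.08,.1]])[0].astype(int)
f=lambda i,u:cv2.resize(i[u[1]-65:u[1]+65,u[0]-65:u[0]+65],(400,400),interpolation=cv2.INTER_CUBIC)
cv2.imwrite('pics/s4.png',np.hstack([f(c['color'],u),f(d['color'],v)]))"
```

```text
stand [-151.  -70.  142.] tau -35.0 F stand [ 0.3 -0.2  0.1] t 9.08 grip 7.110418185351226e-05 J [  3.  32.  22. 105. -38.  75.  62.]
grip hidden 2
t 9.18 F [-0.3 -0.1 -0.2]
[-152.  -73.  140.] -35 -> [-1.  1. -1.] [-0.005  0.001 -0.001]
[-152.  -76.  130.] -35 -> [-9.  1.  5.] [-0.005  0.001 -0.001]
[-152.  -80.  127.] -35 -> [-14.   1.   5.] [-0.005  0.001 -0.001]
```

View pics/s4.png

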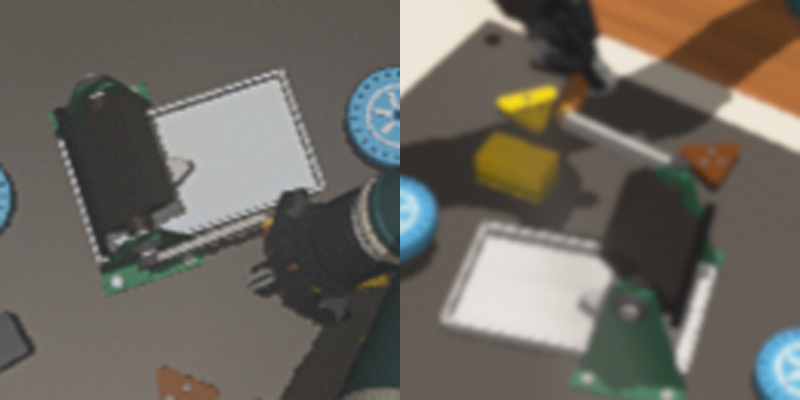

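The mould is turned nearly right over and the ingot's corner shows in the tray at (180,170) left and (590,303) right. Now I'll press gently to the stop.

>>> play_rows(increments=[{"claw": 0,"x": -2,"y": 0,"z": 0,"wx": 0,"wy": 0,"wz": 0},{"claw": 0,"x": -4,"y": 0,"z": 1,"wx": 0,"wy": 0,"wz": 0},{"claw": 0,"x": -6,"y": 0,"z": 2,"wx": 0,"wy": 0,"wz": 0},{"claw": 0,"x": -7,"y": 0,"z": 3,"wx": 0,"wy": 0,"wz": 0},{"claw": 0,"x": -8,"y": 0,"z": 3,"wx": 0,"wy": 0,"wz": 0},{"claw": 0,"x": -9,"y": 0,"z": 4,"wx": 0,"wy": 0,"wz": 0},{"claw": 0,"x": -10,"y": 0,"z": 4,"wx": 0,"wy": 0,"wz": 0},{"claw": 0,"x": -10,"y": 0,"z": 4,"wx": 0,"wy": 0,"wz": 0},{"claw": 0,"x": -10,"y": 0,"z": 4,"wx": 0,"wy": 0,"wz": 0},{"claw": 0,"x": -10,"y": 0,"z": 4,"wx": 0,"wy": 0,"wz": 0}])

```text
time: 10.02
tool_pos: [0.4979, -0.0439, 0.1368]
tcp_rot: [[-0.256, 0.95, -0.179], [0.774, 0.313, 0.551], [0.579, 0.003, -0.815]]
force: [-5.5, 6.8, 16.6]
opening: 0.0001
grasp_force: 7.7
```

```bash
python3 -c "
from ang import *
where()"
```

```text
stand [-150.  -72.  137.] tau -35.4 F stand [-3.2  8.1 16.6] t 10.02 grip 0.00012737250471593525 J [  3.  33.  22. 105. -38.  76.  63.]
```

The stop is reached: 18 N and only about 5 mm of the 10 mm commanded. Now I'll lift off along the finger and cross over to the other side of the grip.

>>> play_rows(increments=[{"claw": 0,"x": 6,"y": 0,"z": 0,"wx": 0,"wy": 0,"wz": 0},{"claw": 0,"x": 14,"y": 0,"z": -4,"wx": 0,"wy": 0,"wz": 0},{"claw": 0,"x": 16,"y": 0,"z": -15,"wx": 0,"wy": 0,"wz": 0},{"claw": 0,"x": 16,"y": 0,"z": -28,"wx": 0,"wy": 0,"wz": 0},{"claw": 0,"x": 16,"y": 0,"z": -42,"wx": 0,"wy": 0,"wz": 0},{"claw": 0,"x": 16,"y": 0,"z": -56,"wx": 0,"wy": 0,"wz": 0},{"claw": 0,"x": 14,"y": 0,"z": -70,"wx": 0,"wy": 0,"wz": 0},{"claw": 0,"x": 8,"y": 0,"z": -76,"wx": 0,"wy": 0,"wz": 0},{"claw": 0,"x": 0,"y": 0,"z": -78,"wx": 0,"wy": 0,"wz": 0},{"claw": 0,"x": -8,"y": 0,"z": -78,"wx": 0,"wy": 0,"wz": 0}])

```text
time: 10.85
tool_pos: [0.5147, -0.0987, 0.1922]
tcp_rot: [[-0.253, 0.952, -0.175], [0.78, 0.307, 0.544], [0.572, 0.001, -0.82]]
force: [0.6, 0.3, 0.7]
opening: 0.0005
grasp_force: 0.0
```

```bash
python3 -c "
from ang import *
where();c=grip();d=robot.camera('scene')
rel([contact(-70,-35,-1,18,s=-30),contact(-70,-35,-1,18),contact(-70,-35,-1,0)])
u=proj(c,[O+[-.03,-.08,.1]])[0].astype(int); v=proj(d,[O+[-.03,-.08,.1]])[0].astype(int)
f=lambda i,u:cv2.resize(i[u[1]-65:u[1]+65,u[0]-65:u[0]+65],(400,400),interpolation=cv2.INTER_CUBIC)
cv2.imwrite('pics/s5.png',np.hstack([f(c['color'],u),f(d['color'],v)]))"
```

```text
stand [-151. -129.  192.] tau -34.9 F stand [0.7 0.1 0.7] t 10.85 grip 0.00045006408967997587 J [  6.  31.  24.  98. -35.  84.  61.]
grip n 167 y -117 z 164 theta -69.3
t 10.95 F [0.  0.7 0. ]
[-152. -169.  163.] -35 -> [-49.  -1.  -1.] [-0.003  0.001  0.001]
[-152. -127.  103.] -35 -> [-49.  -0.  73.] [-0.003  0.001  0.001]
[-152. -112.  113.] -35 -> [-31.  -0.  73.] [-0.003  0.001  0.001]
```

View pics/s5.png

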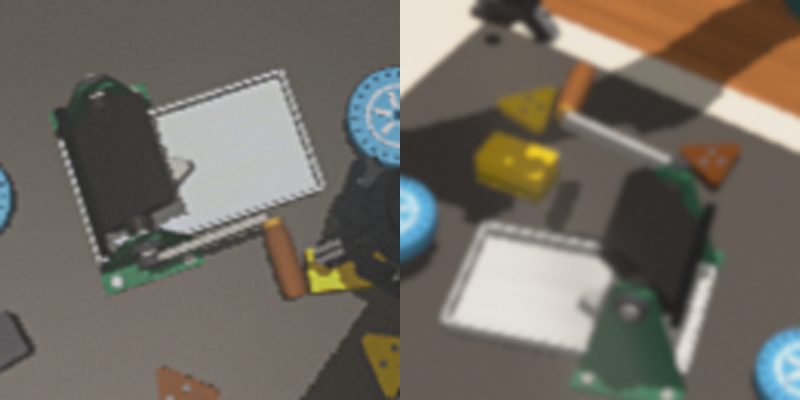

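```bash
python3 -c "
from ang import *
c=robot.camera('top'); P=pts(c); u=proj(c,[O+[-.03,-.08,.1]])[0].astype(int)
ctr=(u-65+np.array([178,172])*130/400).astype(int); print(ctr)
b=(slice(ctr[1]-4,ctr[1]+5),slice(ctr[0]-5,ctr[0]+9)); print((P[b][...,2]*1000).round().astype(int)); print(c['color'][b].mean(-1).astype(int))
D=P[ctr[1],ctr[0]]-O; print(D@SX,D@SY)"
```

```text
[251 178]
[[ 147   24   17   22   13    6    4    2    8    3    6    4    1    1]
 [ 147   19   18   18   21   20   15   24   21    7    6    2    0   10]
 [ 148   15   16   19   25   20   14   19   21   16    4    5    4    1]
 [ 149  148   18   17   21   21   25   14   18   19    5    7    4    1]
 [ 157  154   16   25   22   18   16   17   21   12    7    2    2    4]
 [ 148  152   16   19   18   21   21   18   17    5    3    2 1286    2]
 [ 156  151  149   14   20   13   24   15    9    4    4    2    3   -1]
 [ 153  150  147   20   17   14    7    6   -1    1   -1    7    5    3]
 [ 154  148  151   16   19   12    2    2    5    6    0    3    5    5]]
[[ 64  83 131 165 157 160 170 172 182 182 186 191 189 189]
 [ 56  80 135 168 172 169 169 160 149 131 150 188 192 191]
 [ 57  65  92 145 173 173 171 172 155 111 109 167 193 191]
 [ 59  63  86 136 169 174 173 176 168 125  97 156 193 193]
 [ 58  59  74  98 146 174 176 170 137  96 123 173 192 191]
 [ 58  58  65  87 144 178 170 142 103 114 165 191 192 189]
 [ 59  57  63  88 139 168 144 103 114 165 192 192 192 190]
 [ 59  59  59  77  97 111 101 106 163 193 193 192 191 190]
 [ 59  59  61  67  77  79  97 142 183 193 192 190 189 188]]
0.0009099339547453122 -0.05638100738494858
```

>>> play_rows(increments=[{"claw": 0,"x": -8,"y": 0,"z": 0,"wx": 0,"wy": 0,"wz": 0},{"claw": 0,"x": -17,"y": 0,"z": 0,"wx": 0,"wy": 0,"wz": 0},{"claw": 0,"x": -27,"y": 0,"z": 0,"wx": 0,"wy": 0,"wz": 0},{"claw": 0,"x": -37,"y": 0,"z": 0,"wx": 0,"wy": 0,"wz": 0},{"claw": 0,"x": -47,"y": 0,"z": 4,"wx": 0,"wy": 0,"wz": 0},{"claw": 0,"x": -52,"y": 0,"z": 16,"wx": 0,"wy": 0,"wz": 0},{"claw": 0,"x": -52,"y": 0,"z": 30,"wx": 0,"wy": 0,"wz": 0},{"claw": 0,"x": -52,"y": 0,"z": 45,"wx": 0,"wy": 0,"wz": 0},{"claw": 0,"x": -52,"y": 0,"z": 60,"wx": 0,"wy": 0,"wz": 0},{"claw": 0,"x": -52,"y": 0,"z": 73,"wx": 0,"wy": 0,"wz": 0}])

```text
time: 11.83
tool_pos: [0.5137, -0.0968, 0.1008]
tcp_rot: [[-0.252, 0.951, -0.178], [0.779, 0.309, 0.546], [0.574, -0.001, -0.819]]
force: [-0.4, 0.5, -0.3]
opening: -0.0002
grasp_force: 0.0
```

```bash
python3 -c "
from ang import *
where();c=grip()
rel([contact(-70,-35,-1,0)]+[contact(-70+4*i,-35+2*i,-1,0) for i in range(1,8)])"
```

```text
stand [-151. -127.  101.] tau -35.0 F stand [-0.2  0.6 -0.3] t 11.83 grip -0.00018483261866315319 J [  7.  38.  22. 101. -38.  76.  67.]
grip n 164 y -117 z 163 theta -69.6
t 11.88 F [-2.3  2.  -1.4]
[-152. -112.  113.] -35 -> [18. -0. -4.] [-0.006 -0.003  0.003]
[-152. -110.  121.] -33 -> [24. -0. -9.] [-0.006 -0.038  0.004]
[-152. -108.  129.] -31 -> [ 30.  -0. -15.] [-0.006 -0.073  0.004]
[-152. -106.  136.] -29 -> [ 37.  -0. -19.] [-0.006 -0.108  0.004]
[-152. -103.  143.] -27 -> [ 43.  -0. -23.] [-0.006 -0.143  0.004]
[-152.  -99.  150.] -25 -> [ 50.  -0. -27.] [-0.006 -0.178  0.004]
[-152.  -95.  157.] -23 -> [ 57.  -0. -30.] [-0.006 -0.213  0.004]
[-152.  -90.  163.] -21 -> [ 65.  -0. -32.] [-0.006 -0.248  0.004]
```

The ingot's top is at 18–20 mm, level, so it lies flat in the tray. The finger is behind the grip, so I'll push back.

>>> play_rows(increments=[{"claw": 0,"x": 6,"y": 0,"z": -1,"wx": 0,"wy": 0,"wz": 0},{"claw": 0,"x": 12,"y": 0,"z": -2,"wx": 0,"wy": 0,"wz": 0},{"claw": 0,"x": 18,"y": 0,"z": -4,"wx": 0,"wy": 0,"wz": 0},{"claw": 0,"x": 24,"y": 0,"z": -9,"wx": 0,"wy": -0.038,"wz": 0},{"claw": 0,"x": 30,"y": 0,"z": -15,"wx": 0,"wy": -0.073,"wz": 0},{"claw": 0,"x": 37,"y": 0,"z": -19,"wx": 0,"wy": -0.108,"wz": 0},{"claw": 0,"x": 43,"y": 0,"z": -23,"wx": 0,"wy": -0.143,"wz": 0},{"claw": 0,"x": 50,"y": 0,"z": -27,"wx": 0,"wy": -0.178,"wz": 0},{"claw": 0,"x": 57,"y": 0,"z": -30,"wx": 0,"wy": -0.213,"wz": 0},{"claw": 0,"x": 65,"y": 0,"z": -32,"wx": 0,"wy": -0.248,"wz": 0}])

```text
time: 12.72
tool_pos: [0.5049, -0.0665, 0.1681]
tcp_rot: [[-0.288, 0.952, -0.103], [0.892, 0.306, 0.334], [0.349, 0.004, -0.937]]
force: [0.7, -2.7, 0.8]
opening: -0.0
grasp_force: 1.2
```

```bash
python3 -c "
from ang import *
where();c=grip()
rel([contact(-42+5*i,-21+2.5*i,-1,0) for i in range(0,8)])"
```

```text
stand [-150.  -95.  168.] tau -20.4 F stand [-0.1 -2.8  0.8] t 12.72 grip -3.525110557115522e-05 J [ -6.  24.  26. 108. -29.  67.  53.]
grip n 183 y -85 z 213 theta -42.4
t 12.77 F [-0.6  3.   0.6]
[-152.  -90.  163.] -21.0 -> [-0. -3.  7.] [0.004 0.009 0.008]
[-152.  -84.  170.] -18.5 -> [ 8. -3.  2.] [ 0.004 -0.035  0.007]
[-152.  -77.  177.] -16.0 -> [17. -3. -2.] [ 0.004 -0.079  0.007]
[-152.  -70.  183.] -13.5 -> [26. -3. -5.] [ 0.004 -0.122  0.007]
[-152.  -62.  188.] -11.0 -> [35. -2. -7.] [ 0.005 -0.166  0.007]
[-152.  -54.  192.] -8.5 -> [44. -2. -8.] [ 0.005 -0.21   0.007]
[-152.  -45.  196.] -6.0 -> [53. -2. -8.] [ 0.005 -0.253  0.007]
[-152.  -37.  199.] -3.5 -> [63. -2. -8.] [ 0.005 -0.297  0.007]
```

>>> play_rows(increments=[{"claw": 0,"x": 6,"y": 0,"z": 2,"wx": 0,"wy": -0.02,"wz": 0},{"claw": 0,"x": 12,"y": 0,"z": 0,"wx": 0,"wy": -0.05,"wz": 0},{"claw": 0,"x": 18,"y": 0,"z": -2,"wx": 0,"wy": -0.08,"wz": 0},{"claw": 0,"x": 24,"y": 0,"z": -4,"wx": 0,"wy": -0.11,"wz": 0},{"claw": 0,"x": 30,"y": -1,"z": -6,"wx": 0,"wy": -0.14,"wz": 0},{"claw": 0,"x": 36,"y": -1,"z": -7,"wx": 0,"wy": -0.17,"wz": 0},{"claw": 0,"x": 43,"y": -2,"z": -8,"wx": 0,"wy": -0.205,"wz": 0},{"claw": 0,"x": 50,"y": -2,"z": -8,"wx": 0,"wy": -0.235,"wz": 0},{"claw": 0,"x": 56,"y": -2,"z": -8,"wx": 0,"wy": -0.265,"wz": 0},{"claw": 0,"x": 63,"y": -2,"z": -8,"wx": 0,"wy": -0.297,"wz": 0}])

```text
time: 13.6
tool_pos: [0.4845, -0.0122, 0.1962]
tcp_rot: [[-0.307, 0.952, -0.018], [0.95, 0.307, 0.061], [0.063, 0.001, -0.998]]
force: [0.4, 0.2, -1.9]
opening: -0.0002
grasp_force: 0.5
```

```bash
python3 -c "
from ang import *
where();c=grip()
rel([contact(-7+5*i,-3.5+2.5*i,-1,0) for i in range(0,8)])"
```

```text
stand [-153.  -37.  196.] tau -3.6 F stand [ 0.4  0.1 -1.9] t 13.6 grip -0.00017841831195723574 J [-24.  12.  28. 116. -11.  55.  27.]
grip n 23 y -7 z 244 theta -3.4
t 13.65 F [-1.   2.   0.2]
[-152.  -37.  199.] -3.5 -> [-2.  1. -2.] [ 0.001 -0.003  0.007]
[-152.  -28.  201.] -1.0 -> [ 7.  1. -4.] [ 0.001 -0.047  0.007]
[-152.  -19.  201.] 1.5 -> [16.  1. -4.] [ 0.001 -0.09   0.007]
[-152.  -10.  202.] 4.0 -> [25.  1. -4.] [ 0.001 -0.134  0.007]
[-152.   -1.  201.] 6.5 -> [34.  1. -2.] [ 0.001 -0.178  0.007]
[-152.    8.  199.] 9.0 -> [43.  1. -0.] [ 0.002 -0.221  0.007]
[-152.   17.  197.] 11.5 -> [51.  1.  3.] [ 0.002 -0.265  0.007]
[-152.   25.  193.] 14.0 -> [59.  1.  7.] [ 0.002 -0.308  0.007]
```

>>> play_rows(increments=[{"claw": 0,"x": 6,"y": 0,"z": -2,"wx": 0,"wy": -0.03,"wz": 0},{"claw": 0,"x": 12,"y": 0,"z": -3,"wx": 0,"wy": -0.06,"wz": 0},{"claw": 0,"x": 18,"y": 1,"z": -3,"wx": 0,"wy": -0.09,"wz": 0},{"claw": 0,"x": 24,"y": 1,"z": -3,"wx": 0,"wy": -0.12,"wz": 0},{"claw": 0,"x": 30,"y": 1,"z": -2,"wx": 0,"wy": -0.15,"wz": 0},{"claw": 0,"x": 36,"y": 1,"z": -1,"wx": 0,"wy": -0.18,"wz": 0},{"claw": 0,"x": 42,"y": 1,"z": 0,"wx": 0,"wy": -0.21,"wz": 0},{"claw": 0,"x": 47,"y": 1,"z": 2,"wx": 0,"wy": -0.24,"wz": 0},{"claw": 0,"x": 53,"y": 1,"z": 4,"wx": 0,"wy": -0.27,"wz": 0},{"claw": 0,"x": 59,"y": 1,"z": 7,"wx": 0,"wy": -0.305,"wz": 0}])

```text
time: 14.48
tool_pos: [0.4671, 0.0443, 0.1928]
tcp_rot: [[-0.298, 0.952, 0.074], [0.924, 0.307, -0.227], [-0.239, 0.001, -0.971]]
force: [0.2, -0.9, 1.5]
opening: 0.0
grasp_force: 0.4
```

```bash
python3 -c "
from ang import *
where();c=grip()
rel([contact(28+4*i,14+2*i,-1,0) for i in range(0,9)])"
```

```text
stand [-153.   22.  193.] tau 13.8 F stand [-0.1 -0.9  1.5] t 14.48 grip 3.995564311207239e-05 J [-42.  10.  25. 120.  13.  52.  -7.]
grip hidden 0
t 14.53 F [-1.5  1.8 -1. ]
[-152.   25.  193.] 14 -> [-0.  1. -2.] [ 0.001 -0.003  0.007]
[-152.   31.  190.] 16 -> [ 7.  1. -0.] [ 0.001 -0.038  0.007]
[-152.   37.  187.] 18 -> [13.  1.  2.] [ 0.001 -0.073  0.007]
[-152.   43.  183.] 20 -> [20.  1.  4.] [ 0.001 -0.108  0.007]
[-152.   48.  178.] 22 -> [26.  1.  8.] [ 0.001 -0.142  0.007]
[-152.   53.  173.] 24 -> [32.  1. 11.] [ 0.001 -0.177  0.007]
[-152.   58.  168.] 26 -> [38.  1. 15.] [ 0.001 -0.212  0.007]
[-152.   62.  162.] 28 -> [43.  1. 20.] [ 0.001 -0.247  0.007]
[-152.   65.  156.] 30 -> [48.  1. 25.] [ 0.002 -0.282  0.007]
```

>>> play_rows(increments=[{"claw": 0,"x": 7,"y": 0,"z": 0,"wx": 0,"wy": -0.038,"wz": 0},{"claw": 0,"x": 13,"y": 0,"z": 2,"wx": 0,"wy": -0.073,"wz": 0},{"claw": 0,"x": 18,"y": 1,"z": 4,"wx": 0,"wy": -0.1,"wz": 0},{"claw": 0,"x": 23,"y": 1,"z": 6,"wx": 0,"wy": -0.125,"wz": 0},{"claw": 0,"x": 28,"y": 1,"z": 9,"wx": 0,"wy": -0.155,"wz": 0},{"claw": 0,"x": 32,"y": 1,"z": 11,"wx": 0,"wy": -0.177,"wz": 0},{"claw": 0,"x": 36,"y": 1,"z": 14,"wx": 0,"wy": -0.2,"wz": 0},{"claw": 0,"x": 40,"y": 1,"z": 17,"wx": 0,"wy": -0.225,"wz": 0},{"claw": 0,"x": 44,"y": 1,"z": 21,"wx": 0,"wy": -0.25,"wz": 0},{"claw": 0,"x": 48,"y": 1,"z": 25,"wx": 0,"wy": -0.28,"wz": 0}])

```text
time: 15.37
tool_pos: [0.4555, 0.083, 0.1569]
tcp_rot: [[-0.266, 0.952, 0.152], [0.826, 0.306, -0.473], [-0.497, -0.0, -0.868]]
force: [-0.4, -0.6, 1.0]
opening: -0.0
grasp_force: 0.3
```

```bash
python3 -c "
from ang import *
where();c=grip()
rel([contact(60,30,-1,0),contact(64,30,-1,0)])"
```

```text
stand [-152.   62.  157.] tau 29.8 F stand [-0.6 -0.4  1. ] t 15.37 grip -4.593795131949805e-05 J [-55.  18.  24. 122.  28.  53. -34.]
grip hidden 0
t 15.42 F [-0.2  2.  -0.8]
[-152.   65.  156.] 30 -> [ 1.  0. -2.] [ 0.001 -0.002  0.006]
[-152.   70.  149.] 30 -> [8. 0. 3.] [ 0.001 -0.002  0.006]
```

>>> play_rows(increments=[{"claw": 0,"x": 2,"y": 0,"z": 1,"wx": 0,"wy": 0,"wz": 0},{"claw": 0,"x": 3,"y": 0,"z": 2,"wx": 0,"wy": 0,"wz": 0},{"claw": 0,"x": 5,"y": 0,"z": 3,"wx": 0,"wy": 0,"wz": 0},{"claw": 0,"x": 6,"y": 0,"z": 3,"wx": 0,"wy": 0,"wz": 0},{"claw": 0,"x": 7,"y": 0,"z": 4,"wx": 0,"wy": 0,"wz": 0},{"claw": 0,"x": 8,"y": 0,"z": 4,"wx": 0,"wy": 0,"wz": 0},{"claw": 0,"x": 9,"y": 0,"z": 4,"wx": 0,"wy": 0,"wz": 0},{"claw": 0,"x": 10,"y": 0,"z": 4,"wx": 0,"wy": 0,"wz": 0},{"claw": 0,"x": 10,"y": 0,"z": 4,"wx": 0,"wy": 0,"wz": 0},{"claw": 0,"x": 10,"y": 0,"z": 4,"wx": 0,"wy": 0,"wz": 0}])

```text
time: 16.25
tool_pos: [0.4558, 0.0835, 0.1525]
tcp_rot: [[-0.26, 0.953, 0.152], [0.823, 0.301, -0.481], [-0.504, 0.0, -0.864]]
force: [1.5, -13.5, 22.7]
opening: -0.0001
grasp_force: 11.5
```

```bash
python3 -c "
from ang import *
where()"
```

```text
stand [-151.   62.  152.] tau 30.3 F stand [ -2.7 -13.3  22.7] t 16.25 grip -0.00014951453473439346 J [-56.  18.  24. 122.  28.  53. -34.]
```

The stop is reached at 26 N. Now I'll ease off perpendicular to the handle and withdraw along the finger.

>>> play_rows(increments=[{"claw": 0,"x": -5,"y": 0,"z": -1,"wx": 0,"wy": 0,"wz": 0},{"claw": 0,"x": -12,"y": 0,"z": -2,"wx": 0,"wy": 0,"wz": 0},{"claw": 0,"x": -18,"y": 0,"z": -8,"wx": 0,"wy": 0,"wz": 0},{"claw": 0,"x": -20,"y": 0,"z": -20,"wx": 0,"wy": 0,"wz": 0},{"claw": 0,"x": -20,"y": 0,"z": -34,"wx": 0,"wy": 0,"wz": 0},{"claw": 0,"x": -20,"y": 0,"z": -50,"wx": 0,"wy": 0,"wz": 0},{"claw": 0,"x": -20,"y": 0,"z": -68,"wx": 0,"wy": 0,"wz": 0},{"claw": 0,"x": -20,"y": 0,"z": -86,"wx": 0,"wy": 0,"wz": 0},{"claw": 0,"x": -20,"y": 0,"z": -104,"wx": 0,"wy": 0,"wz": 0},{"claw": 0,"x": -20,"y": 0,"z": -120,"wx": 0,"wy": 0,"wz": 0}])

```text
time: 17.08
tool_pos: [0.4402, 0.1312, 0.2639]
tcp_rot: [[-0.268, 0.951, 0.154], [0.826, 0.309, -0.471], [-0.495, 0.001, -0.869]]
force: [0.8, 0.5, -1.4]
opening: 0.0002
grasp_force: 0.0
```

>>> play_rows(increments=[{"claw": 0,"x": 15,"y": 0,"z": -10,"wx": 0,"wy": 0,"wz": 0},{"claw": 0,"x": 35,"y": 0,"z": -20,"wx": 0,"wy": 0,"wz": 0},{"claw": 0,"x": 55,"y": 0,"z": -30,"wx": 0,"wy": 0,"wz": 0},{"claw": 0,"x": 75,"y": 0,"z": -40,"wx": 0,"wy": 0,"wz": 0},{"claw": 0,"x": 95,"y": 0,"z": -50,"wx": 0,"wy": 0,"wz": 0},{"claw": 0,"x": 115,"y": 0,"z": -60,"wx": 0,"wy": 0,"wz": 0},{"claw": 0,"x": 130,"y": 0,"z": -65,"wx": 0,"wy": 0,"wz": 0},{"claw": 0,"x": 130,"y": 0,"z": -65,"wx": 0,"wy": 0,"wz": 0},{"claw": 0,"x": 130,"y": 0,"z": -65,"wx": 0,"wy": 0,"wz": 0},{"claw": 0,"x": 130,"y": 0,"z": -65,"wx": 0,"wy": 0,"wz": 0}])

```text
time: 17.92
tool_pos: [0.3959, 0.2675, 0.2542]
tcp_rot: [[-0.266, 0.952, 0.153], [0.825, 0.307, -0.474], [-0.498, 0.0, -0.867]]
force: [-0.7, 0.3, -0.2]
opening: -0.0
grasp_force: 0.0
```

```bash
python3 -c "
from ang import *
where();c=grip();d=robot.camera('scene')
P=pts(c);D=P-O;X=D@SX*1000;Y=D@SY*1000;Z=P[...,2]*1000
m=(c['range_z']>0)&(abs(X)<50)&(abs(Y)<40)&(Z>90)&(Z<160); A=np.c_[X[m],Y[m],np.ones(m.sum())]; print('mould top plane',np.linalg.lstsq(A,Z[m],rcond=None)[0].round(3))
P0=pts(dict(np.load('top0.npz'))); D0=P0-O; X0=D0@SX*1000;Y0=D0@SY*1000;Z0=P0[...,2]*1000; m0=(abs(X0)<50)&(abs(Y0)<40)&(Z0>90)&(Z0<160); print('at start',np.linalg.lstsq(np.c_[X0[m0],Y0[m0],np.ones(m0.sum())],Z0[m0],rcond=None)[0].round(3))
u=proj(c,[O+[-.03,-.04,.1]])[0].astype(int); v=proj(d,[O+[-.03,-.04,.1]])[0].astype(int)
f=lambda i,u:cv2.resize(i[u[1]-75:u[1]+75,u[0]-75:u[0]+75],(400,400),interpolation=cv2.INTER_CUBIC)
cv2.imwrite('pics/s6.png',np.hstack([f(c['color'],u),f(d['color'],v)]))"
```

```text
stand [-153.  256.  254.] tau 29.9 F stand [-0.6  0.5 -0.2] t 17.92 grip -1.529140176451485e-05 J [-68.  17.  16. 107.  20.  76. -42.]
grip n 176 y 107 z 184 theta 59.2
mould top plane [-2.80000e-02  9.70000e-02  1.28757e+02]
at start [-0.00000e+00  1.80000e-02  1.33651e+02]
```

View pics/s6.png

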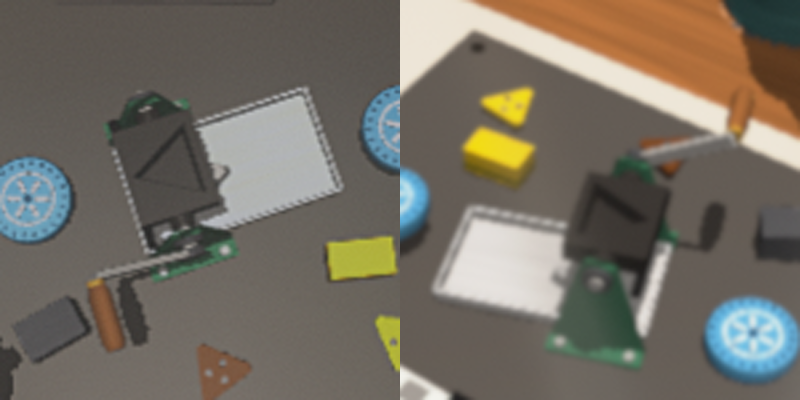

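The mould is level and empty. Grip theta is 59.2°, against 59.3° at the start, and the steeper plane fit is just the open cavity. The ingot lies in the tray, showing at (220,170), and everything else is where it was. The arm is clear, so I'm handing in.

```bash
python3 -c "
from ang import *
grip(); print(robot.job_done())"
```

```text
grip n 172 y 107 z 184 theta 59.2
the job is handed in; nothing more can be done
None
```

The mould was tipped to its stop and the ingot dropped flat into the tray; the mould was then pushed back level onto its rest bar, and the job was handed in at about 18 s with the arm clear.

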